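Stand the lid in the dryer and hold the blower paddle half down

TASK

Take the round brass-coloured lid off the sloping wooden stand, set it upright on its edge in the dryer's slot, all the way down, and let go of it. Then press the dryer's spring paddle half-way down, level with the small pointer beside it, never through to its stop, and finish still holding it there so the blower keeps running gently. Leave the jar, the stack of bowls and the rolling pin where they are.

Things in the scene. Friction and masses are not known exactly. Their poses are not given: they have to be found in the camera images.
- lid_center (a point): centre (mid-thickness) of the flat round brass-coloured aluminium lid: plain disc 160 mm across, 10 mm thick, about 0.16 kg, both faces alike, no knob. Its z axis is the disc's axis. It starts leaning on the stand, its faces 27 degrees from vertical, lowest rim on two short pegs, upper rim pointing roughly to the robot, top of the rim about 165 mm above the worktop
- stand: fixed low wooden sloping stand that carries the lid at the start; origin on the worktop under the lid, uphill is its -x. The upper 65 mm of the lid overhang it freely, with room for a finger beneath
- dryer: fixed grey dryer, origin on the worktop under the slot's centre. The block round the slot is 110 mm (x) by 190 mm (y) and 55 mm tall, with a motor housing 46 mm tall on its +y side; the paddle is on its -y side
- slot_floor (a point): centre of the dryer's slot floor, 12 mm above the worktop. The slot runs along this point's y axis, x is level across it, z up. Slot 15 mm wide, 150 mm long, straight for 33 mm above its floor, then flared over 10 mm to 35 mm wide at the mouth, 55 mm above the worktop. With the lid standing on the floor, the lid's centre is 80 mm above this point
- paddle_press (a point): where to press: top of the flat black paddle, 80 mm from its hinge, mid-width. Paddle 52 mm wide, 95 mm long, level at rest, top 76 mm above the worktop; hinge along y at its -x end (axes as the slot's), 72 mm up; free end on +x. At rest it is x +30, y -165, z +64 mm from the slot_floor point, in that point's axes. At half travel it is 16 mm lower
- paddle (a joint): angle of the paddle, rad: 0 at rest (spring-returned), grows as it is pressed down, 0.4 at its stop; half-way is 0.2. Pressed at the press point it takes about 3 N to start moving, about 6 N half-way and about 9 N at the stop
- pointer (a point): tip of the small dark pointer bar on a short black post beside the paddle's free end, on the side away from the slot, 59 mm above the worktop. At half travel the top of the paddle is level with it there
- jar: closed pickle jar, 72 mm across, 100 mm tall, origin at the centre of its underside: leave alone
- katoris: stack of five nested small steel bowls, 84 mm across, 78 mm tall, origin at the centre of its underside: leave alone
- rolling_pin: wooden rolling pin lying along its x axis, 340 mm long, 42 mm thick, origin under its middle: leave alone
Things that resemble listed ones, but are neither listed nor needed, are in the scene too. Of the things that look like the part that bears lid_center, the middle-sized one is meant.

How it is judged:
By the outcome, as a careful person would: the job done as asked, in the order asked, and still so for the second after the job is handed in, while the arm keeps its last pose, push and grip.
It also fails if it takes over 43 s, if anything falls off the work surface, if the arm or the gripper's body presses on something with over 40 N, if the wrist force passes 120 N, or if a joint passes its speed limit or range.

ROBOT

A 7-joint arm with a two-finger parallel gripper is mounted at the origin on the work surface. World frame = base frame: x ahead of the robot, y to its left, z up, the work surface at z = 0. Lengths are in mm, angles in degrees, forces in N, time in s.
With the tool pointing down it reaches from about 350 to 900 mm from the base axis. Payload 8.1 kg.
Tool frame: the origin (TCP) lies at the very end of the fingers, on their centre line; the grasp point (between the pads) lies 19 mm behind it; z points along the fingers, y is the direction in which the jaws open and shut (so a half turn about z gives the same grasp; the last joint's range is limited). The gripper opens to 85 mm and grips with 20 to 120 N. Pads are 22 mm wide; open, the fingers measure 114 mm over their backs; the gripper's body (76 mm by 85 mm) begins 54 mm behind the grasp point. The pads swing forward as they close: fully open they stand 13 mm farther back than shut.
Start: joints at [69.007, 24.895, 1.432, 90.138, -0.665, 64.973, -4.303], TCP at [162.945, -603.399, 231.323] pointing down, gripper open.
Joint ranges: [-149.89, 149.89], [-25.12, 119.58], [-72.63, 75.52], [4.76, 147.25], [-75.54, 255.54], [6.69, 114.76], [-157.13, 157.13]. Speed limits (degrees/s): [127.2, 127.2, 172.46, 172.46, 180, 180, 180].

INTERFACE

Orientations are given as [roll, pitch, yaw] about the fixed x, y, z axes, in that order (R = Rz(yaw) Ry(pitch) Rx(roll)).
In Python, from station import readout, vision, order gives the robot as it stands.
- The arm moves only by the tool arm_command, never from a script. Its argument "rows" is a list of rows, each an object of numbers: "x", "y", "z": the shift along the tool's x, y, z in mm; "ax", "ay", "az": the turn, a rotation vector about the tool's x, y, z in degrees; "fingers": the opening, from 0 (shut) to 1 (fully open). A call has 1 to 8 rows; each row is the pose to reach, as a shift and turn from the pose commanded when the call began, along the tool's axes at that moment; what a row does not reach only later rows make up. A row lasts 1/8 s, in which the tool goes at most 62.5 mm and 10.7 degrees, less where a joint would pass 70% of its speed; a pose out of reach is approached as far as the arm can. A call with a gripper value outside its range is refused whole. The fingers move at their own pace and stop on an object; the grip force is fixed at half the most. Time passes only in rows, so rows that repeat a pose let the fingers close. It gives the time, the measured TCP pose, the force and the opening at its end, in the units of the state.
- readout.state(): the state, without advancing time (a new reading comes with each control period).
- vision.get_image(name): name is "scene" or "side" or "wrist"; returns a dict with "image" (384x512x3 uint8, red, green, blue), "intrinsics" (3x3 intrinsics, pixels), "R" (3x3) and "t" (3): a world point X has camera coordinates R X + t. Camera axes: x right, y down, z forward; pixel columns grow to the right and rows downward; lengths in mm; the calibration is good to about 2 mm. A picture is of the moment at which its call begins. There is no depth.
- order.job_done(): hands the job in, once; it reports no verdict.
The state is a dict: "time_s": time; "qpos": joint angles; "joint_vel": joint speeds; "tau": joint torques, N m; "position": TCP position; "tcp_rot": TCP orientation; "force": force on the tool from outside, world axes, zero at the start; "moment": the same for the moment, N m; "finger_gap": finger opening in mm.
Only numpy, scipy, OpenCV 4.12 (cv2) and the standard library are available. Lean on these libraries where they do the work, as an engineer would, in place of code of your own. Each camera call takes 0.05 s, during which the arm holds its last target.

## Working session

There is one attempt and no reset: what is moved stays moved. The work goes in short steps, Python scripts to look and compute and a tool call to move; the robot and the scene stay as the last step left them, time stands still between calls to the robot, and variables do not carry over. Pictures are saved under pics/ and viewed, and the job is handed in when it is done.

Besides the shell and the picture viewer there is one more tool, called after "Emit:" as name(argument=value, ...), one argument or row to a line, values as JSON. arm_command: Moves the arm, as the interface text tells. Its arguments: {"type":"object","properties":{"rows":{"type":"array","items":{"type":"object","properties":{"x":{"type":"number"},"y":{"type":"number"},"z":{"type":"number"},"ax":{"type":"number"},"ay":{"type":"number"},"az":{"type":"number"},"fingers":{"type":"number"}}}}},"required":["rows"]}

```bash
ls; mkdir -p pics
python3 - <<'E'
from station import readout, vision
import cv2
print(readout.state())
for n in ["scene","side","wrist"]:
    d=vision.get_image(n)
    cv2.imwrite(f"pics/{n}0.png",d["image"][:,:,::-1])
    import numpy as np
    np.savez(f"pics/{n}0.npz",**d)
    print(n,d["intrinsics"],d["R"],d["t"])
E
```

```text
pics
{'time_s': 0.0, 'qpos': array([69.00723242, 24.93758301,  1.43138956, 90.18980475, -0.66579783,
       64.97407946, -4.30382609]), 'joint_vel': array([ 0.01049865, -0.02169395, -0.14672113,  0.08912953, -0.02839088,
       -0.02879369, -0.02351415]), 'tau': array([ 2.09845789e-04, -6.70454192e+01,  1.02518108e+00, -3.16207623e+01,
        1.56407937e-02,  1.26004469e-02,  1.45940156e-06]), 'position': array([ 162.77527965, -602.894536  ,  230.50906961]), 'tcp_rot': array([-1.79907169e+02,  7.62488846e-03,  1.51083193e+01]), 'force': array([ 0.48681228, -0.72821885,  0.58878839]), 'moment': array([0.02598493, 0.02348939, 0.00261143]), 'finger_gap': 85.33099555416389}
scene [[387.51559187   0.         259.30520031]
 [  0.         387.51559187 192.72672246]
 [  0.           0.           1.        ]] [[-0.8190268   0.57353959 -0.01573004]
 [ 0.45519968  0.63285708 -0.62632673]
 [-0.34926831 -0.52013869 -0.77940194]] [ 446.05585352 -186.42619209 1532.30015402]
side [[400.63416236   0.         249.94621664]
 [  0.         400.63416236 189.73822876]
 [  0.           0.           1.        ]] [[-0.97839905 -0.20632534  0.01285135]
 [-0.12820096  0.55681378 -0.82068443]
 [ 0.16217219 -0.80460442 -0.57123717]] [ 545.45189092  136.12378685 1164.57511319]
wrist [[303.4730297    0.         251.00354207]
 [  0.         303.4730297  196.46350638]
 [  0.           0.           1.        ]] [[ 0.26135185 -0.96524216 -0.00166786]
 [-0.91936835 -0.24945654  0.30419283]
 [-0.2940358  -0.07796798 -0.95260902]] [-624.23335675  -39.90912577  378.17096806]
```

View pics/scene0.png

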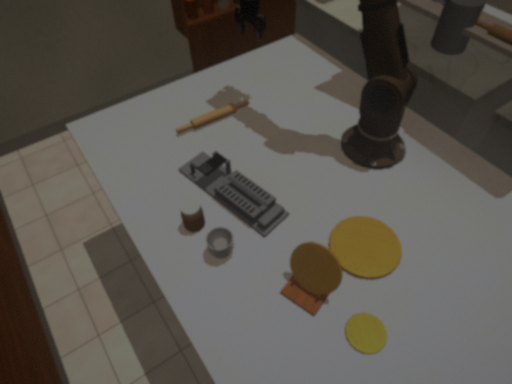

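View pics/side0.png

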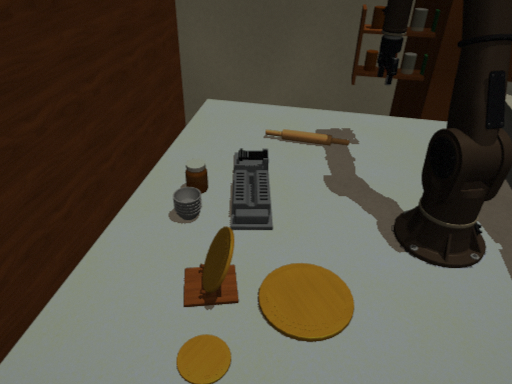

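View pics/wrist0.png

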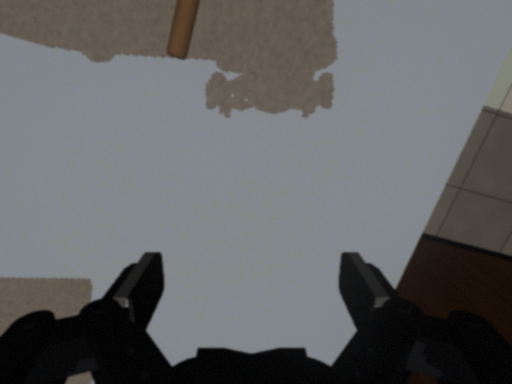

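```bash
cat > h.py <<'E'
import numpy as np, cv2
def load(n): return dict(np.load(f"pics/{n}.npz"))
def proj(d,X):
    c=(d["R"]@np.atleast_2d(X).T).T+d["t"]; p=(d["intrinsics"]@c.T).T; return p[:,:2]/p[:,2:]
def ray(d,uv):
    uv=np.atleast_2d(uv); v=np.c_[uv,np.ones(len(uv))]@np.linalg.inv(d["intrinsics"]).T@d["R"]
    return -d["R"].T@d["t"], v/np.linalg.norm(v,axis=1)[:,None]
def onz(d,uv,z):
    o,v=ray(d,uv); return o+v*((z-o[2])/v[:,2])[:,None]
def tri(d1,u1,d2,u2):
    A=[];b=[]
    for d,u in((d1,u1),(d2,u2)):
        o,v=ray(d,u);v=v[0];M=np.eye(3)-np.outer(v,v);A.append(M);b.append(M@o)
    X=np.linalg.lstsq(np.vstack(A),np.hstack(b),rcond=None)[0]
    return X,proj(d1,X)[0]-u1,proj(d2,X)[0]-u2
def crop(d,x0,y0,x1,y1,s,f,g=2.0):
    im=np.clip(d["image"][y0:y1,x0:x1,::-1].astype(float)*g,0,255).astype(np.uint8)
    cv2.imwrite(f,cv2.resize(im,None,fx=s,fy=s,interpolation=cv2.INTER_CUBIC))
E
python3 - <<'E'
from h import *
s=load("scene0");d=load("side0")
crop(s,170,140,300,240,6,"pics/sc_dry.png")
crop(s,270,215,350,320,5,"pics/sc_lid.png",1.7)
crop(d,170,215,250,315,5,"pics/sd_lid.png",1.7)
crop(d,170,135,290,235,6,"pics/sd_dry.png")
E
```

```text
(no output)
```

View pics/sc_dry.png

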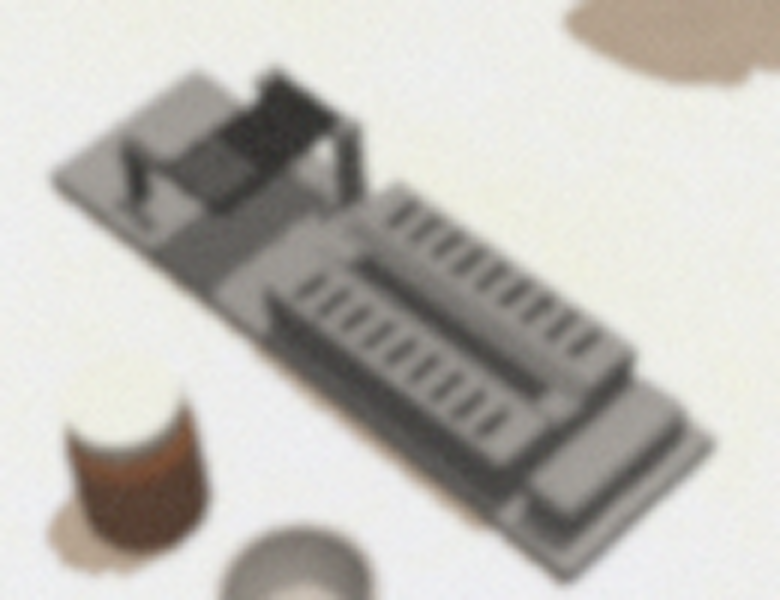

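View pics/sd_dry.png

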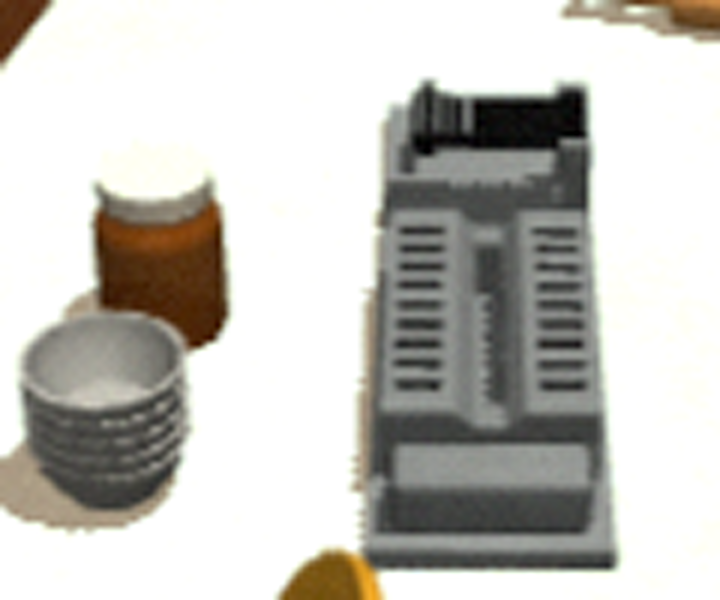

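View pics/sc_lid.png

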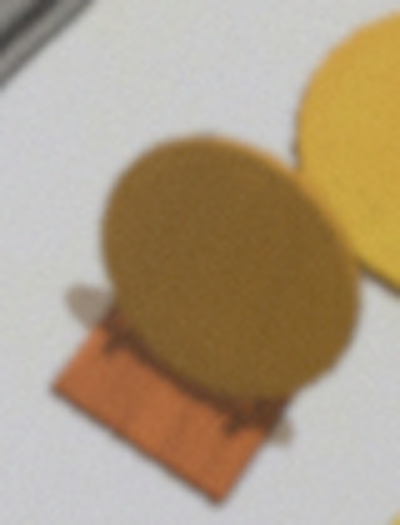

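View pics/sd_lid.png

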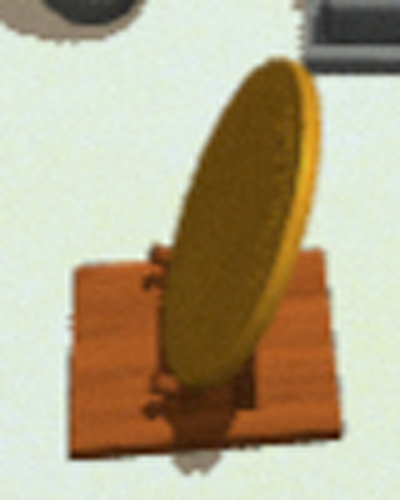

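Run:
```python
from h import *
s=load("scene0");d=load("side0")
def S(x,y):return (170+x/6-.4,140+y/6-.4)
def D(x,y):return (170+x/6-.4,135+y/6-.4)
np.set_printoptions(precision=1,suppress=True)
print("cams",ray(s,(0,0))[0],ray(d,(0,0))[0])
# block top corners z=55
P=onz(s,[S(400,185),S(634,355),S(508,465),S(270,292)],55);print("scene block",P)
Q=onz(d,[D(390,212),D(588,208),D(603,410),D(382,412)],55);print("side block",Q)
print("base scene",onz(s,[S(712,440),S(568,582),S(52,178)],6)); print("base side",onz(d,[D(368,550),D(615,550)],10))
# lid
for n,i,f in(("scene",s,(270,215,350,320)),("side",d,(170,215,250,315))):
    c=i["image"][f[1]:f[3],f[0]:f[2]].astype(int)
    m=((c[...,0]-c[...,2])>35)&(c[...,0]<(125 if n=="scene" else 140))&(c[...,1]>c[...,0]*.6)
    n_,l,st,ce=cv2.connectedComponentsWithStats(m.astype(np.uint8)); k=1+np.argmax(st[1:,4]);m=(l==k).astype(np.uint8)
    cv2.imwrite(f"pics/m_{n}.png",cv2.resize(m*255,None,fx=4,fy=4))
    ct=max(cv2.findContours(m,0,1)[0],key=cv2.contourArea);e=cv2.fitEllipse(ct);print(n,e[0][0]+f[0],e[0][1]+f[1],e[1:],st[k])
```

```text
cams [ 985.4  659.2 1084.5] [362.3 973.8 770. ]
scene block [[ 532.3 -159.9   55. ]
 [ 495.4   24.8   55. ]
 [ 595.5   45.7   55. ]
 [ 637.9 -134.1   55. ]]
side block [[ 639.5 -135.7   55. ]
 [ 532.1 -165.    55. ]
 [ 492.3   20.7   55. ]
 [ 599.1   46.9   55. ]]
base scene [[ 472.5   70.     6. ]
 [ 594.5   99.7    6. ]
 [ 685.1 -332.     6. ]]
base side [[593.7  99.4  10. ]
 [475.8  72.6  10. ]]
scene 319.4734535217285 266.3150749206543 ((50.44454574584961, 92.22049713134766), 32.012516021728516) [  11    3   69   97 3405]
side 218.52997589111328 260.1140937805176 ((26.211748123168945, 66.38964080810547), 16.749614715576172) [  32   12   33   66 1375]
```

Run:
```python
from h import *
s=load("scene0");d=load("side0")
np.set_printoptions(precision=1,suppress=True)
print(tri(s,(316.2,268.6),d,(217.5,259.7)))
# stand base corners
def S(x,y):return (270+x/5-.4,215+y/5-.4)
def D(x,y):return (170+x/5-.4,215+y/5-.4)
print(onz(s,[S(52,388),S(215,503)],10));print(onz(d,[D(72,268),D(70,458),D(342,438),D(325,252)],10))
print(onz(s,[(213-10,110)],20))
w=load("wrist0");R=w["R"];print(ray(w,(0,0))[0])
```

```text
(array([569.1, 318. ,  92.2]), array([-0. ,  0.5]), array([ 0.4, -0.4]))
[[670.  285.7  10. ]
 [636.5 394.5  10. ]]
[[670.9 288.9  10. ]
 [630.8 404.2  10. ]
 [509.5 365.3  10. ]
 [546.1 249.2  10. ]]
[[ 443.6 -562.8   20. ]]
[ 237.6 -583.   371.3]
```

```bash
cat >> h.py <<'E'
from scipy.spatial.transform import Rotation as Ro
def Rm(rpy): return Ro.from_euler("xyz",rpy,degrees=True)
def delta(p0,rpy0,p1,R1):
    R0=Rm(rpy0)
    if not isinstance(R1,Ro): R1=Rm(R1)
    return np.round(R0.inv().apply(np.array(p1)-p0),1), np.round((R0.inv()*R1).as_rotvec(degrees=True),1)
def st():
    from station import readout
    s=readout.state(); print("t",round(s["time_s"],2),"p",s["position"].round(1),"r",s["tcp_rot"].round(2),"F",s["force"].round(1),"gap",round(s["finger_gap"],1),"q",s["qpos"].round(1)); return s
E
python3 - <<'E'
from h import *
s=st()
p=[162.945, -603.399, 231.323]
print(delta(p,[180,0,15.1],[400,-400,330],[180,0,59]))
print(delta(p,[180,0,15.1],[545,-60,320],[180,0,103]))
E
```

```text
t 0.15 p [ 162.8 -603.   230.7] r [-1.7993e+02  1.0000e-02  1.5110e+01] F [-0.1 -1.3 -0.8] gap 85.4 q [69.  24.9  1.4 90.2 -0.7 65.  -4.3]
(array([ 281.9, -134.6,  -98.7]), array([ -0. ,   0. , -43.9]))
(array([ 510.4, -425.1,  -88.7]), array([  0. ,   0. , -87.9]))
```

Emit:
arm_command(
  rows=[
    {"x": 282,"y": -135,"z": -99,"az": -44,"fingers": 1},
    {"x": 282,"y": -135,"z": -99,"az": -44,"fingers": 1},
    {"x": 282,"y": -135,"z": -99,"az": -44,"fingers": 1},
    {"x": 282,"y": -135,"z": -99,"az": -44,"fingers": 1},
    {"x": 282,"y": -135,"z": -99,"az": -44,"fingers": 1},
    {"x": 510,"y": -425,"z": -89,"az": -88,"fingers": 1},
    {"x": 510,"y": -425,"z": -89,"az": -88,"fingers": 1},
    {"x": 510,"y": -425,"z": -89,"az": -88,"fingers": 1},
  ],
)

```text
$.rows[0]: bad value
```

Emit:
arm_command(
  rows=[
    {"x": 56,"y": -27,"z": -20,"ax": 0,"ay": 0,"az": -9,"fingers": 1},
  ],
)

```text
time_s: 0.28
position: [203.6, -565.8, 248.7]
tcp_rot: [-179.8, 0.2, 23.8]
force: [1.8, -0.4, 0.6]
finger_gap: 85.4
```

```bash
cat >> h.py <<'E'
def comp(p,R,sh,rv):
    R=R if isinstance(R,Ro) else Rm(R)
    return np.array(p)+R.apply(sh), R*Ro.from_rotvec(rv,degrees=True)
E
python3 - <<'E'
from h import *
p,R=comp([162.945, -603.399, 231.323],[180,0,15.1],[56,-27,-20],[0,0,-9])
r=R.as_euler("xyz",degrees=True);print(p,r)
print(delta(p,r,[400,-400,330],[180,0,59]))
print(delta(p,r,[545,-60,320],[180,0,103]))
E
```

```text
[ 209.9778456  -562.74298648  251.323     ] [180.    0.   24.1]
(array([239.9, -71. , -78.7]), array([ -0. ,   0. , -34.9]))
(array([ 511.1, -322.1,  -68.7]), array([  0. ,   0. , -78.9]))
```

Emit:
arm_command(
  rows=[
    {"x": 240,"y": -76,"z": -80,"ax": 0,"ay": 0,"az": -35,"fingers": 1},
  ],
)

```text
time_s: 0.4
position: [253.0, -523.9, 269.3]
tcp_rot: [-179.9, 0.0, 35.1]
force: [0.2, -0.2, -0.6]
finger_gap: 85.2
```

Run:
```python
from h import *
p=[258,-519,271];r=[180,0,34.9]
print(delta(p,r,[400,-400,330],[180,0,59]))
print(delta(p,r,[545,-60,320],[180,0,103]))
```

```text
(array([184.5, -16.4, -59. ]), array([  0. ,   0. , -24.1]))
(array([ 498. , -212.2,  -49. ]), array([  0. ,   0. , -68.1]))
```

Emit:
arm_command(
  rows=[
    {"x": 185,"y": -16,"z": -59,"ax": 0,"ay": 0,"az": -24,"fingers": 1},
    {"x": 185,"y": -16,"z": -59,"ax": 0,"ay": 0,"az": -24,"fingers": 1},
    {"x": 498,"y": -212,"z": -49,"ax": 0,"ay": 0,"az": -68,"fingers": 1},
    {"x": 498,"y": -212,"z": -49,"ax": 0,"ay": 0,"az": -68,"fingers": 1},
    {"x": 498,"y": -212,"z": -49,"ax": 0,"ay": 0,"az": -68,"fingers": 1},
    {"x": 498,"y": -212,"z": -49,"ax": 0,"ay": 0,"az": -68,"fingers": 1},
    {"x": 498,"y": -212,"z": -49,"ax": 0,"ay": 0,"az": -68,"fingers": 1},
    {"x": 498,"y": -212,"z": -49,"ax": 0,"ay": 0,"az": -68,"fingers": 1},
  ],
)

```text
time_s: 1.4
position: [515.4, -113.4, 317.0]
tcp_rot: [-180.0, 0.0, 102.9]
force: [0.9, -0.8, 0.3]
finger_gap: 85.5
```

Emit:
arm_command(
  rows=[
    {"x": 48,"y": -60,"z": 0,"ax": 0,"ay": 0,"az": 0,"fingers": 1},
    {"x": 48,"y": -60,"z": 0,"ax": 0,"ay": 0,"az": 0,"fingers": 1},
    {"x": 48,"y": -60,"z": 0,"ax": 0,"ay": 0,"az": 0,"fingers": 1},
  ],
)

```text
time_s: 1.78
position: [445.4, -81.8, 317.4]
tcp_rot: [180.0, 0.1, 102.8]
force: [0.7, -0.4, 0.5]
finger_gap: 85.3
```

```bash
cat >> h.py <<'E'
def snap(n,f):
    from station import vision
    d=vision.get_image(n); np.savez(f"pics/{f}.npz",**d); cv2.imwrite(f"pics/{f}.png",np.clip(d["image"][:,:,::-1].astype(float)*1.5,0,255).astype(np.uint8)); return d
E
python3 - <<'E'
from h import *
st(); snap("wrist","w1")
E
```

```text
t 1.77 p [445.4 -81.8 317.4] r [1.7997e+02 8.0000e-02 1.0284e+02] F [ 0.7 -0.4  0.5] gap 85.3 q [ 32.6   7.5 -32.2 102.9   4.3  70.8  12.1]
```

View pics/w1.png

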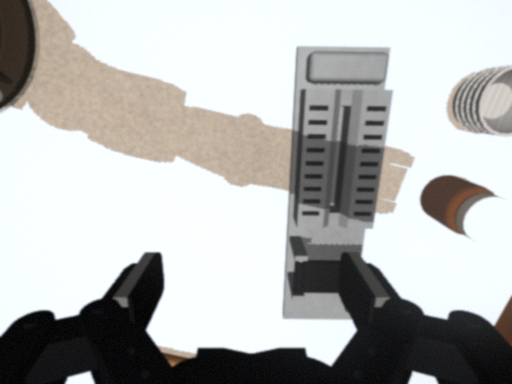

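Run:
```python
from h import *
w=load("w1")
crop(w,275,35,405,165,6,"pics/w1a.png",2)
crop(w,275,165,405,325,4,"pics/w1b.png",2.5)
```

```text
(no output)
```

View pics/w1a.png

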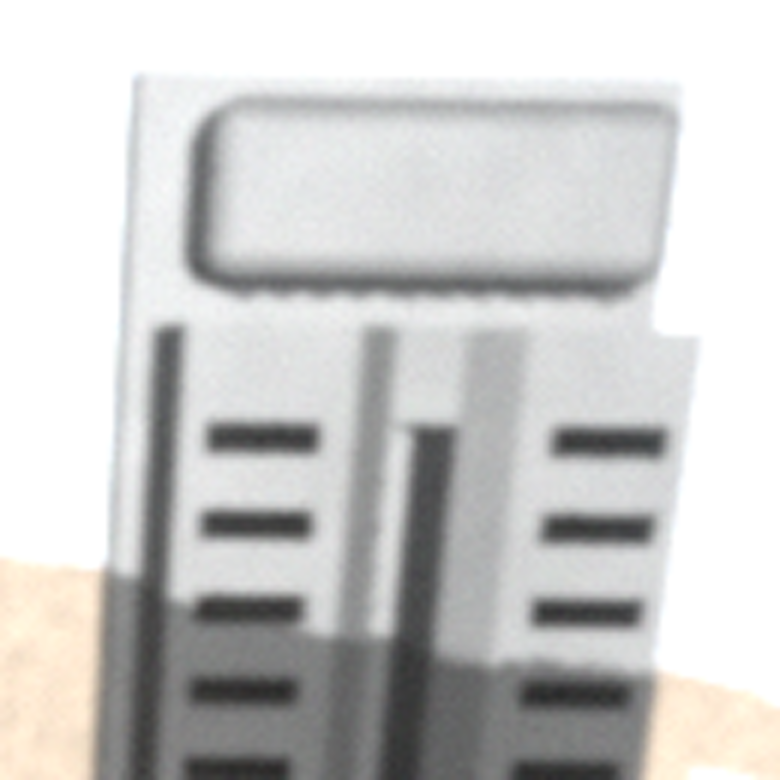

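View pics/w1b.png

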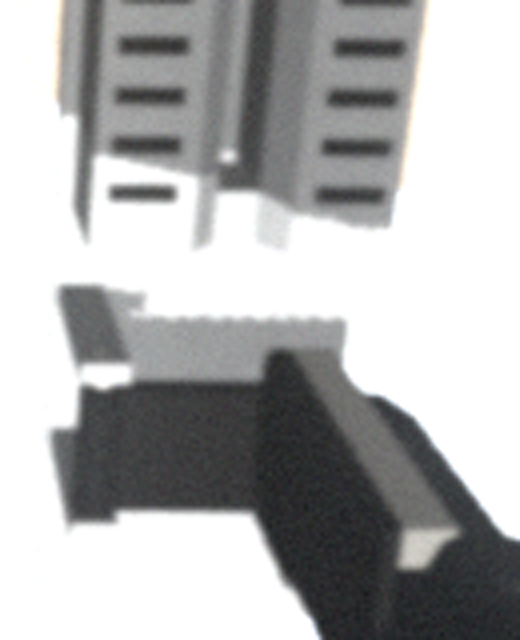

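Run:
```python
from h import *
np.set_printoptions(precision=1,suppress=True)
w=load("w1")
A=lambda x,y:(275+(x+.5)/6-.5,35+(y+.5)/6-.5)
B=lambda x,y:(275+(x+.5)/4-.5,165+(y+.5)/4-.5)
P=onz(w,[A(185,327),A(700,337),B(90,245),B(390,228)],55);print(P)
F=onz(w,[A(365,327),A(527,330),B(195,250),B(290,250)],55);print("mouth",F)
print(np.linalg.norm(P[0]-P[1]),np.linalg.norm(P[0]-P[2]))
for a in(P[1]-P[0],P[3]-P[2]): print("xdir",np.degrees(np.arctan2(a[1],a[0])))
for a in(P[0]-P[2],P[1]-P[3],F[0]-F[2],F[1]-F[3]): print("ydir-90",np.degrees(np.arctan2(a[1],a[0]))-90)
# slot floor edges
G=onz(w,[A(415,430),A(452,430),A(383,775),A(412,775)],12);print("floor",G)
print("mean",P.mean(0),F.mean(0))
```

```text
[[ 491.6   21.1   55. ]
 [ 597.2   43.2   55. ]
 [ 531.3 -160.4   55. ]
 [ 634.3 -130.1   55. ]]
mouth [[ 528.2   29.4   55. ]
 [ 561.4   36.4   55. ]
 [ 568.7 -153.9   55. ]
 [ 602.1 -146.2   55. ]]
107.8539431142763 185.73873966226398
xdir 11.832166456286316
xdir 16.382896926009003
ydir-90 12.334870198341207
ydir-90 12.104520056024626
ydir-90 12.448285047786058
ydir-90 12.554119766673608
floor [[557.4  14.   12. ]
 [565.9  15.9  12. ]
 [575.5 -66.3  12. ]
 [582.5 -64.6  12. ]]
mean [563.6 -56.6  55. ] [565.1 -58.6  55. ]
```

Run:
```python
from h import *
np.set_printoptions(precision=1,suppress=True)
w=load("w1")
A=lambda x,y:(275+(x+.5)/6-.5,35+(y+.5)/6-.5)
c=np.array([565,-58]);t=np.radians(12.5);ex=np.array([np.cos(t),np.sin(t)]);ey=np.array([-ex[1],ex[0]])
for z in(12,45):
  G=onz(w,[A(395,430),A(415,430),A(454,430),A(370,640),A(395,640),A(437,640)],z)[:,:2]-c
  print(z,np.c_[G@ex,G@ey])
print(onz(w,[A(365,327),A(398,327),A(470,327),A(527,330)],55)[:,:2]-c @ np.eye(2))
G=onz(w,[A(365,327),A(398,327),A(470,327),A(527,330)],55)[:,:2]-c;print(G@ex,G@ey)
G=onz(w,[A(365,327),A(398,327),A(470,327),A(527,330)],45)[:,:2]-c;print(G@ex,G@ey)
B=lambda x,y:(275+(x+.5)/4-.5,165+(y+.5)/4-.5)
# paddle
G=onz(w,[B(110,385),B(265,385),B(110,510),B(255,510)],76)[:,:2]-c;print("paddle",G@ex,G@ey)
G=onz(w,[B(60,525),B(70,430)],0)[:,:2]-c;print(G@ex,G@ey)
```

```text
12 [[ 3.5 71.9]
 [ 8.2 71.9]
 [17.3 72. ]
 [ 2.1 22.9]
 [ 8.2 23. ]
 [18.4 23.1]]
45 [[-5.9 72.6]
 [-1.5 72.6]
 [ 7.  72.6]
 [-7.1 27.2]
 [-1.5 27.3]
 [ 8.  27.3]]
[[-36.8  87.4]
 [-30.   89. ]
 [-15.4  92.3]
 [ -3.6  94.4]]
[-17.  -10.1   5.   16.9] [93.3 93.4 93.5 92.9]
[-14.3  -7.3   8.1  20.4] [93.6 93.7 93.8 93.3]
paddle [-48.7   6.3 -45.7   7.7] [-137.4 -137.1 -189.2 -188.9]
[-52.  -49.9] [-250.8 -202.7]
```

```bash
cat >> h.py <<'E'
def lidframe(yaw,tilt=27):
    t=np.radians(yaw);b=np.radians(tilt);xs=np.array([np.cos(t),np.sin(t),0]);z=np.array([0,0,1.])
    u=-np.sin(b)*xs+np.cos(b)*z; n=np.cos(b)*xs+np.sin(b)*z
    R=Ro.from_matrix(np.c_[np.cross(n,-u),n,-u]); return u,n,R
E
python3 - <<'E'
from h import *
u,n,R=lidframe(17.8);L=np.array([565,316.6,91.])
p=L+u*150;print(p,R.as_euler("xyz",degrees=True))
s=st()
print(delta(s["position"],s["tcp_rot"],p,R))
E
```

```text
[500.16134518 295.78258536 224.65097863] [153.    0.  107.8]
t 1.82 p [446.2 -82.5 317.4] r [1.7994e+02 7.0000e-02 1.0278e+02] F [-0.5  1.   0.1] gap 85.4 q [ 32.6   7.5 -32.1 102.8   4.3  70.8  12.1]
(array([357.1, 136.2,  92.5]), array([-26.9,   1.3,  -4.9]))
```

Emit:
arm_command(
  rows=[
    {"x": 357,"y": 136,"z": 20,"ax": -27,"ay": 1.3,"az": -5,"fingers": 1},
    {"x": 357,"y": 136,"z": 50,"ax": -27,"ay": 1.3,"az": -5,"fingers": 1},
    {"x": 357,"y": 136,"z": 92,"ax": -27,"ay": 1.3,"az": -5,"fingers": 0.7},
    {"x": 357,"y": 136,"z": 92,"ax": -27,"ay": 1.3,"az": -5,"fingers": 0.7},
    {"x": 357,"y": 136,"z": 92,"ax": -27,"ay": 1.3,"az": -5,"fingers": 0.7},
    {"x": 357,"y": 136,"z": 92,"ax": -27,"ay": 1.3,"az": -5,"fingers": 0.7},
    {"x": 357,"y": 136,"z": 92,"ax": -27,"ay": 1.3,"az": -5,"fingers": 0.7},
    {"x": 357,"y": 136,"z": 92,"ax": -27,"ay": 1.3,"az": -5,"fingers": 0.7},
  ],
)

```text
time_s: 2.82
position: [500.7, 299.0, 224.3]
tcp_rot: [153.0, -0.2, 107.9]
force: [-0.1, -0.5, -0.4]
finger_gap: 59.7
```

Run:
```python
from h import *
st(); snap("wrist","w2");st()
```

```text
t 2.83 p [500.7 299.  224.3] r [152.95  -0.2  107.93] F [-0.1 -0.5 -0.4] gap 59.7 q [ -1.7  15.3 -48.5 117.5  44.2  35.4 -61.9]
t 2.88 p [499.9 303.4 224.1] r [152.93  -0.39 108.17] F [0.1 5.  0.4] gap 60.3 q [ -2.   15.5 -48.6 117.4  44.4  35.4 -62.2]
```

View pics/w2.png

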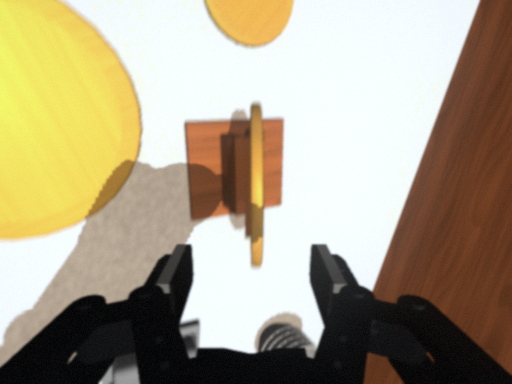

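Emit:
arm_command(
  rows=[
    {"x": 0,"y": 0,"z": 0,"ax": 0,"ay": 0,"az": 0,"fingers": 0.7},
    {"x": 0,"y": 0,"z": 0,"ax": 0,"ay": 0,"az": 0,"fingers": 0.7},
  ],
)

```text
time_s: 3.12
position: [499.9, 295.4, 224.9]
tcp_rot: [153.0, -0.1, 107.8]
force: [0.5, -0.0, 0.3]
finger_gap: 59.5
```

Run:
```python
from h import *
st(); w=snap("wrist","w3");st()
crop(w,150,80,330,290,3,"pics/w3a.png",1.6)
```

```text
t 3.12 p [499.9 295.4 224.9] r [ 1.5299e+02 -8.0000e-02  1.0784e+02] F [ 0.5 -0.   0.3] gap 59.5 q [ -1.3  15.  -48.5 117.7  43.9  35.3 -61.4]
t 3.17 p [499.9 295.1 225.1] r [ 1.5297e+02 -7.0000e-02  1.0782e+02] F [ 0.7  0.  -0.2] gap 59.6 q [ -1.3  14.9 -48.5 117.7  43.9  35.3 -61.5]
```

View pics/w3a.png

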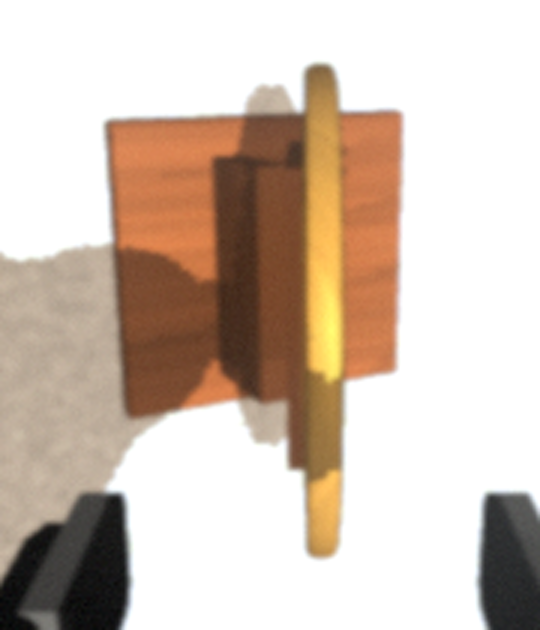

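Run:
```python
from h import *
np.set_printoptions(precision=1,suppress=True)
w=load("w3")
u,n,R=lidframe(17.8);L=np.array([565,316.6,91.])
a=np.linspace(0,2*np.pi,361);ex=R.as_matrix()[:,0]
for k in(-5,5):
    X=L+k*n+80*(np.cos(a)[:,None]*ex+np.sin(a)[:,None]*u); p=proj(w,X); print(k,"cols at apex",p[90],"top",p[p[:,1].argmin()],"bot",p[p[:,1].argmax()], "minmaxx",p[:,0].min(),p[:,0].max())
m=lambda x,y:(150+(x+.5)/3-.5,80+(y+.5)/3-.5)
print(m(305,70),m(335,70),m(307,557),m(337,557),m(305,300),m(342,300),"top",m(322,65),"bot",m(322,557))
```

```text
-5 cols at apex [246.1 209.6] top [247.   97.2] bot [247.1 264.5] minmaxx 246.0483798660245 248.0466408285587
5 cols at apex [259.6 209.6] top [258.   97.2] bot [257.8 264.5] minmaxx 256.0021102016653 259.7528549450556
(251.33333333333331, 103.0) (261.3333333333333, 103.0) (252.0, 265.33333333333337) (262.0, 265.33333333333337) (251.33333333333331, 179.66666666666669) (263.6666666666667, 179.66666666666669) top (257.0, 101.33333333333333) bot (257.0, 265.33333333333337)
```

Run:
```python
from h import *
u,n,R=lidframe(17.8);L=np.array([569.3,315.5,91.4])
s=st()
print(delta(s["position"],s["tcp_rot"],L+46*u,R))
```

```text
t 3.17 p [499.9 295.1 225.1] r [ 1.5297e+02 -7.0000e-02  1.0782e+02] F [ 0.7  0.  -0.2] gap 59.6 q [ -1.3  14.9 -48.5 117.7  43.9  35.3 -61.5]
(array([ -2. ,   3.7, 105.9]), array([ 0. , -0.1, -0. ]))
```

Emit:
arm_command(
  rows=[
    {"x": -2,"y": 4,"z": 40,"ax": 0,"ay": 0,"az": 0,"fingers": 0.7},
    {"x": -2,"y": 4,"z": 75,"ax": 0,"ay": 0,"az": 0,"fingers": 0.7},
    {"x": -2,"y": 4,"z": 95,"ax": 0,"ay": 0,"az": 0,"fingers": 0.7},
    {"x": -2,"y": 4,"z": 106,"ax": 0,"ay": 0,"az": 0,"fingers": 0.7},
    {"x": -2,"y": 4,"z": 106,"ax": 0,"ay": 0,"az": 0,"fingers": 0.7},
    {"x": -2,"y": 4,"z": 106,"ax": 0,"ay": 0,"az": 0,"fingers": 0.7},
  ],
)

```text
time_s: 3.92
position: [549.0, 310.8, 133.3]
tcp_rot: [152.9, -0.1, 107.9]
force: [0.1, -0.3, -0.1]
finger_gap: 60.0
```

Run:
```python
from h import *
st(); w=snap("wrist","w4")
```

```text
t 3.92 p [549.  310.8 133.3] r [ 1.5291e+02 -1.1000e-01  1.0795e+02] F [ 0.1 -0.3 -0.1] gap 60.0 q [-10.7  25.7 -37.9 118.2  63.3  29.5 -78.1]
```

View pics/w4.png

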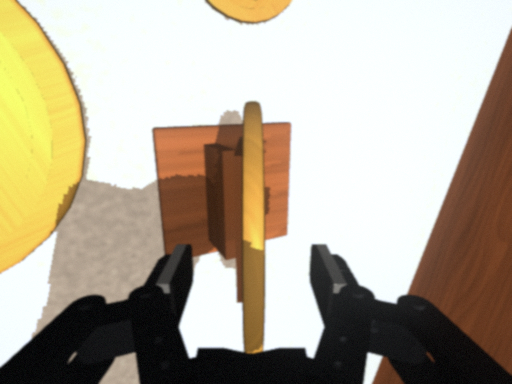

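Emit:
arm_command(
  rows=[
    {"x": 0,"y": 0,"z": 0,"ax": 0,"ay": 0,"az": 0,"fingers": 0.3},
    {"x": 0,"y": 0,"z": 0,"ax": 0,"ay": 0,"az": 0,"fingers": 0},
    {"x": 0,"y": 0,"z": 0,"ax": 0,"ay": 0,"az": 0,"fingers": 0},
    {"x": 0,"y": 0,"z": 0,"ax": 0,"ay": 0,"az": 0,"fingers": 0},
    {"x": 0,"y": 0,"z": 0,"ax": 0,"ay": 0,"az": 0,"fingers": 0},
  ],
)

```text
time_s: 4.6
position: [549.5, 311.3, 133.1]
tcp_rot: [152.9, -0.1, 108.0]
force: [3.7, 0.8, 4.3]
finger_gap: 8.8
```

Run:
```python
from h import *
st(); w=snap("wrist","w5")
```

```text
t 4.6 p [549.5 311.3 133.1] r [ 1.5289e+02 -1.0000e-01  1.0797e+02] F [3.7 0.8 4.3] gap 8.8 q [-10.8  25.8 -37.8 118.1  63.4  29.5 -78.1]
```

View pics/w5.png

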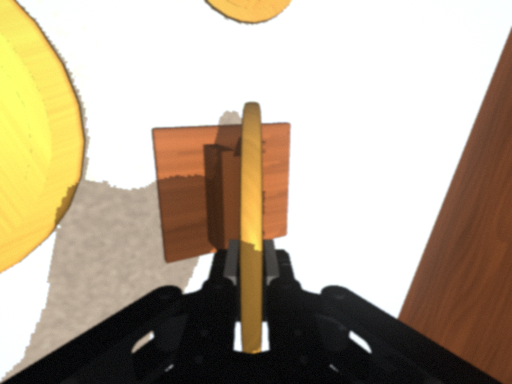

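Run:
```python
from h import *
from scipy.optimize import least_squares
w=load("w5");s=st();R=Rm(s["tcp_rot"]);p=s["position"]
g=w["image"].astype(int)
crop(w,215,90,290,130,10,"pics/w5a.png",1.6);crop(w,215,325,290,365,10,"pics/w5b.png",2.5)
a=np.linspace(0,2*np.pi,721)
def ext(dx,dz):
    P=[]
    for k in(-5,5):
        X=p+R.apply(np.c_[dx+80*np.cos(a),0*a+k,dz+80*np.sin(a)]);P.append(proj(w,X))
    P=np.vstack(P);return P[:,1].min(),P[:,1].max()
for dx in(-4,-2,0,2,4):
  for dz in(42,46,50): print(dx,dz,np.round(ext(dx,dz),1))
```

```text
t 4.65 p [549.5 311.2 133. ] r [ 1.5289e+02 -1.0000e-01  1.0796e+02] F [ 2.7 -0.5  6.4] gap 9.3 q [-10.8  25.8 -37.8 118.1  63.4  29.5 -78.1]
-4 42 [103.2 370.9]
-4 46 [103.1 364.6]
-4 50 [103.  358.6]
-2 42 [ 99.5 368. ]
-2 46 [ 99.5 361.7]
-2 50 [ 99.5 355.8]
0 42 [ 95.9 365. ]
0 46 [ 95.9 358.8]
0 50 [ 96. 353.]
2 42 [ 92.1 362. ]
2 46 [ 92.3 355.9]
2 50 [ 92.5 350.1]
4 42 [ 88.4 359. ]
4 46 [ 88.6 353. ]
4 50 [ 88.9 347.2]
```

View pics/w5a.png

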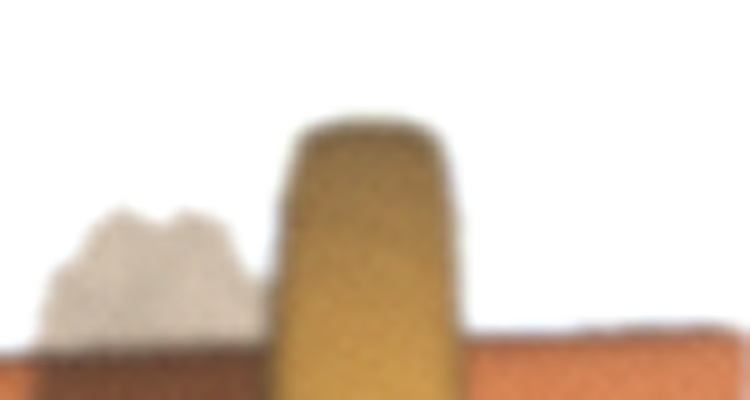

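View pics/w5b.png

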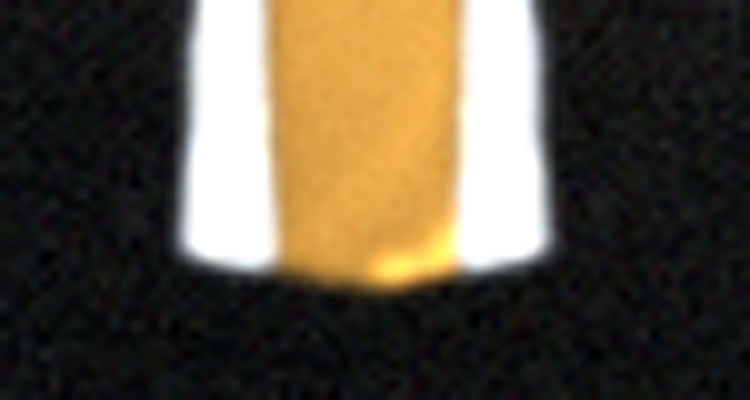

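Emit:
arm_command(
  rows=[
    {"x": 0,"y": 0,"z": -15,"ax": 0,"ay": 0,"az": 0,"fingers": 0},
    {"x": 0,"y": 0,"z": -45,"ax": 0,"ay": 0,"az": 0,"fingers": 0},
    {"x": 0,"y": 0,"z": -90,"ax": 0,"ay": 0,"az": 0,"fingers": 0},
    {"x": 0,"y": 0,"z": -120,"ax": 0,"ay": 0,"az": 0,"fingers": 0},
    {"x": 0,"y": 0,"z": -120,"ax": 0,"ay": 0,"az": 0,"fingers": 0},
    {"x": 0,"y": 0,"z": -120,"ax": 0,"ay": 0,"az": 0,"fingers": 0},
  ],
)

```text
time_s: 5.4
position: [496.7, 293.0, 237.8]
tcp_rot: [153.1, -0.1, 107.9]
force: [-1.0, -0.0, -2.2]
finger_gap: 9.2
```

Run:
```python
from h import *
s=st()
R=Rm([180,0,102.5]); S=np.array([565,-58.5,0])
for z in(170,100):
    p=S+[0,0,92+z]-R.apply([-2.5,0,46]); print(p,delta(s["position"],s["tcp_rot"],p,R))
```

```text
t 5.4 p [496.7 293.  237.8] r [ 1.5309e+02 -5.0000e-02  1.0792e+02] F [-1.  -0.  -2.2] gap 9.2 q [  0.4  13.7 -49.8 117.   40.9  36.3 -58.4]
[564.45890097 -56.05925998 308.        ] (array([-352.9,   -6.3,  -82.3]), array([26.9, -1.3,  5.3]))
[564.45890097 -56.05925998 238.        ] (array([-353. ,  -38. ,  -19.9]), array([26.9, -1.3,  5.3]))
```

Emit:
arm_command(
  rows=[
    {"x": -30,"y": -1,"z": -30,"ax": 3,"ay": 0,"az": 0,"fingers": 0},
    {"x": -75,"y": -3,"z": -60,"ax": 8,"ay": 0,"az": 2,"fingers": 0},
    {"x": -125,"y": -4,"z": -75,"ax": 13,"ay": -0.5,"az": 3,"fingers": 0},
    {"x": -175,"y": -5,"z": -82,"ax": 18,"ay": -1,"az": 4,"fingers": 0},
    {"x": -225,"y": -6,"z": -82,"ax": 23,"ay": -1.3,"az": 5,"fingers": 0},
    {"x": -275,"y": -6,"z": -82,"ax": 27,"ay": -1.3,"az": 5.3,"fingers": 0},
    {"x": -320,"y": -6,"z": -82,"ax": 27,"ay": -1.3,"az": 5.3,"fingers": 0},
    {"x": -345,"y": -6,"z": -82,"ax": 27,"ay": -1.3,"az": 5.3,"fingers": 0},
  ],
)

```text
time_s: 6.4
position: [563.5, -51.0, 306.1]
tcp_rot: [-179.8, -0.1, 102.4]
force: [-0.1, 0.3, -1.4]
finger_gap: 9.2
```

Emit:
arm_command(
  rows=[
    {"x": -8,"y": 0,"z": 0,"ax": 0,"ay": 0,"az": 0,"fingers": 0},
    {"x": -8,"y": 0,"z": 0,"ax": 0,"ay": 0,"az": 0,"fingers": 0},
    {"x": -8,"y": 0,"z": 0,"ax": 0,"ay": 0,"az": 0,"fingers": 0},
  ],
)

```text
time_s: 6.78
position: [564.3, -53.6, 308.9]
tcp_rot: [-180.0, -0.1, 102.7]
force: [-0.0, 0.4, -1.5]
finger_gap: 9.0
```

Run:
```python
from h import *
s=st()
w=snap("wrist","w6");d=snap("side","d6");c=snap("scene","s6")
R=Rm([180,0,102.5]); S=np.array([565,-58.5,0])
for z in(170,70,0):
    p=S+[0,0,92+z]-R.apply([-2.5,0,46]); print(p,delta(s["position"],s["tcp_rot"],p,R))
crop(d,180,80,310,240,4,"pics/d6a.png",1.6)
```

```text
t 6.78 p [564.3 -53.6 308.9] r [-1.7998e+02 -9.0000e-02  1.0269e+02] F [-0.   0.4 -1.5] gap 9.0 q [ 34.   23.4 -48.2  88.7  17.6  75.9  -3.5]
[564.45890097 -56.05925998 308.        ] (array([-2.4, -0.4,  0.9]), array([-0. , -0.1,  0.2]))
[564.45890097 -56.05925998 208.        ] (array([ -2.6,  -0.4, 100.9]), array([-0. , -0.1,  0.2]))
[564.45890097 -56.05925998 138.        ] (array([ -2.7,  -0.3, 170.9]), array([-0. , -0.1,  0.2]))
```

View pics/w6.png

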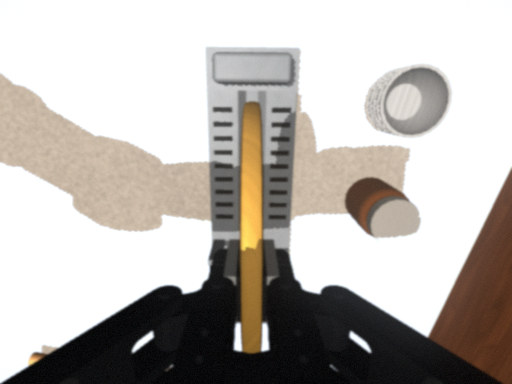

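View pics/d6a.png

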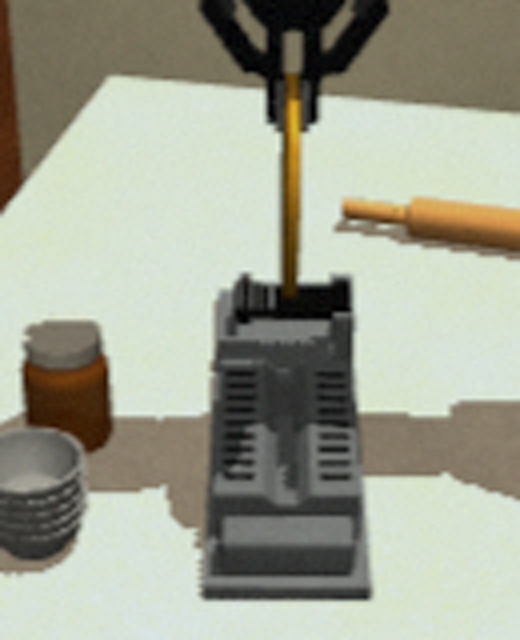

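Emit:
arm_command(
  rows=[
    {"x": -2.5,"y": 0,"z": 40,"ax": 0,"ay": 0,"az": 0,"fingers": 0},
    {"x": -2.5,"y": 0,"z": 80,"ax": 0,"ay": 0,"az": 0,"fingers": 0},
    {"x": -2.5,"y": 0,"z": 105,"ax": 0,"ay": 0,"az": 0,"fingers": 0},
    {"x": -2.5,"y": 0,"z": 110,"ax": 0,"ay": 0,"az": 0,"fingers": 0},
    {"x": -2.5,"y": 0,"z": 110,"ax": 0,"ay": 0,"az": 0,"fingers": 0},
  ],
)

```text
time_s: 7.55
position: [565.5, -57.2, 199.7]
tcp_rot: [180.0, -0.1, 102.6]
force: [0.2, -0.1, -0.8]
finger_gap: 9.2
```

Run:
```python
from h import *
s=st()
w=snap("wrist","w7");d=snap("side","d7")
crop(w,190,20,330,270,3,"pics/w7a.png",1.6)
crop(d,200,100,300,220,5,"pics/d7a.png",1.6)
```

```text
t 7.55 p [565.5 -57.2 199.7] r [ 1.7996e+02 -6.0000e-02  1.0259e+02] F [ 0.2 -0.1 -0.8] gap 9.2 q [ 32.6  28.4 -45.9  97.9  22.4  63.4  -7.5]
```

View pics/w7a.png

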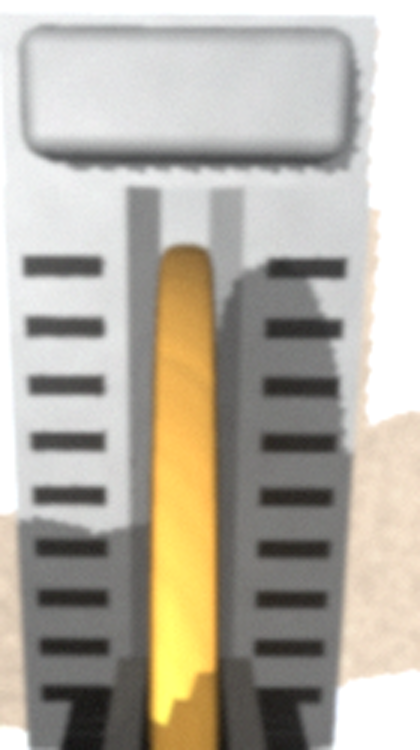

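View pics/d7a.png

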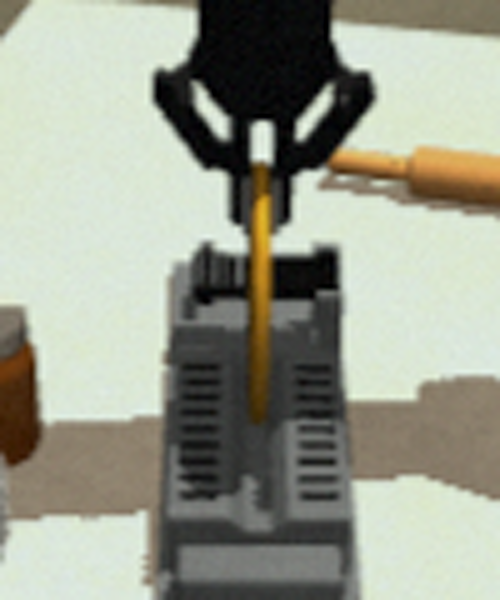

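Emit:
arm_command(
  rows=[
    {"x": 0,"y": 0,"z": 15,"ax": 0,"ay": 0,"az": 0,"fingers": 0},
    {"x": 0,"y": 0,"z": 30,"ax": 0,"ay": 0,"az": 0,"fingers": 0},
    {"x": 0,"y": 0,"z": 42,"ax": 0,"ay": 0,"az": 0,"fingers": 0},
    {"x": 0,"y": 0,"z": 52,"ax": 0,"ay": 0,"az": 0,"fingers": 0},
    {"x": 0,"y": 0,"z": 52,"ax": 0,"ay": 0,"az": 0,"fingers": 0},
  ],
)

```text
time_s: 8.28
position: [564.6, -57.5, 146.0]
tcp_rot: [-179.9, -0.1, 102.6]
force: [-1.9, 0.1, -1.8]
finger_gap: 9.0
```

Run:
```python
from h import *
s=st();print(s["moment"])
w=snap("wrist","w8");d=snap("side","d8")
crop(w,190,20,330,270,3,"pics/w8a.png",1.6)
crop(d,200,100,300,220,5,"pics/d8a.png",1.6)
```

```text
t 8.28 p [564.6 -57.5 146. ] r [-1.7991e+02 -1.0000e-01  1.0257e+02] F [-1.9  0.1 -1.8] gap 9.0 q [ 31.2  31.5 -44.2 101.5  25.4  57.6 -10.2]
[ 0.03792834  0.03653261 -0.04821707]
```

View pics/w8a.png

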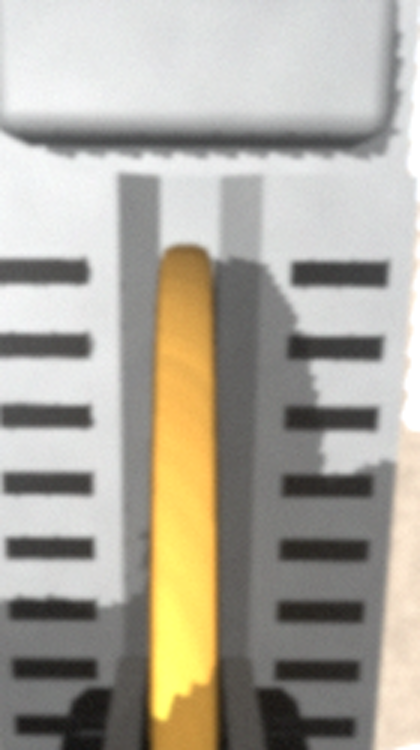

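View pics/d8a.png

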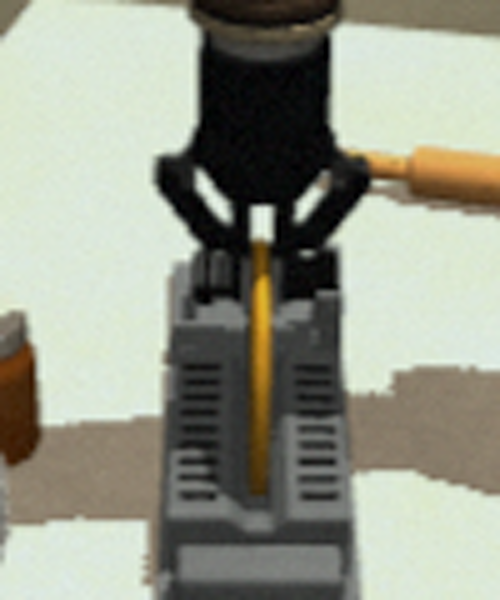

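Emit:
arm_command(
  rows=[
    {"x": 0,"y": 0.5,"z": 2,"ax": 0,"ay": 0,"az": 0,"fingers": 0},
    {"x": 0,"y": 0.5,"z": 4,"ax": 0,"ay": 0,"az": 0,"fingers": 0},
    {"x": 0,"y": 0.5,"z": 5,"ax": 0,"ay": 0,"az": 0,"fingers": 0},
    {"x": 0,"y": 0.5,"z": 5,"ax": 0,"ay": 0,"az": 0,"fingers": 0},
  ],
)

```text
time_s: 8.88
position: [565.5, -57.4, 141.9]
tcp_rot: [-180.0, -0.1, 102.6]
force: [-0.4, -0.1, -1.0]
finger_gap: 9.0
```

Emit:
arm_command(
  rows=[
    {"x": 0,"y": 0,"z": 1,"ax": 0,"ay": 0,"az": 0,"fingers": 0},
    {"x": 0,"y": 0,"z": 2,"ax": 0,"ay": 0,"az": 0,"fingers": 0},
    {"x": 0,"y": 0,"z": 2,"ax": 0,"ay": 0,"az": 0,"fingers": 0},
  ],
)

```text
time_s: 9.25
position: [565.6, -57.4, 139.9]
tcp_rot: [-180.0, -0.1, 102.6]
force: [0.3, 0.3, -1.4]
finger_gap: 9.3
```

Emit:
arm_command(
  rows=[
    {"x": 0,"y": 0,"z": 1,"ax": 0,"ay": 0,"az": 0,"fingers": 0},
    {"x": 0,"y": 0,"z": 2,"ax": 0,"ay": 0,"az": 0,"fingers": 0},
    {"x": 0,"y": 0,"z": 2,"ax": 0,"ay": 0,"az": 0,"fingers": 0},
  ],
)

```text
time_s: 9.62
position: [565.7, -57.4, 138.1]
tcp_rot: [180.0, -0.1, 102.6]
force: [-1.1, 0.1, 1.3]
finger_gap: 9.3
```

Emit:
arm_command(
  rows=[
    {"x": 0,"y": 0,"z": 1,"ax": 0,"ay": 0,"az": 0,"fingers": 0},
    {"x": 0,"y": 0,"z": 1.5,"ax": 0,"ay": 0,"az": 0,"fingers": 0},
    {"x": 0,"y": 0,"z": 1.5,"ax": 0,"ay": 0,"az": 0,"fingers": 0},
  ],
)

```text
time_s: 10.0
position: [566.3, -57.2, 138.0]
tcp_rot: [179.9, -0.0, 102.6]
force: [-3.1, -0.3, 13.4]
finger_gap: 9.1
```

Emit:
arm_command(
  rows=[
    {"x": 0,"y": 0,"z": -1.2,"ax": 0,"ay": 0,"az": 0,"fingers": 0},
    {"x": 0,"y": 0,"z": -1.2,"ax": 0,"ay": 0,"az": 0,"fingers": 0.2},
    {"x": 0,"y": 0,"z": -1.2,"ax": 0,"ay": 0,"az": 0,"fingers": 0.35},
    {"x": 0,"y": 0,"z": -1.2,"ax": 0,"ay": 0,"az": 0,"fingers": 0.35},
    {"x": 0,"y": 0,"z": -1.2,"ax": 0,"ay": 0,"az": 0,"fingers": 0.35},
  ],
)

```text
time_s: 10.62
position: [565.6, -57.4, 137.6]
tcp_rot: [-180.0, -0.1, 102.6]
force: [0.3, -1.1, -0.5]
finger_gap: 30.2
```

Run:
```python
from h import *
s=st()
w=snap("wrist","w9");d=snap("side","d9")
crop(d,200,100,300,220,5,"pics/d9a.png",1.6)
```

```text
t 10.62 p [565.6 -57.4 137.6] r [-1.7999e+02 -7.0000e-02  1.0256e+02] F [ 0.3 -1.1 -0.5] gap 30.2 q [ 30.9  32.1 -43.8 101.9  26.   56.6 -10.6]
```

View pics/w9.png

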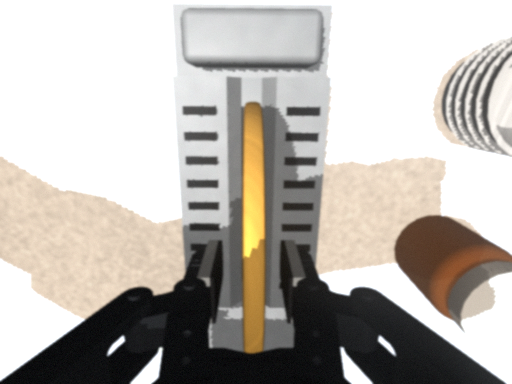

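View pics/d9a.png

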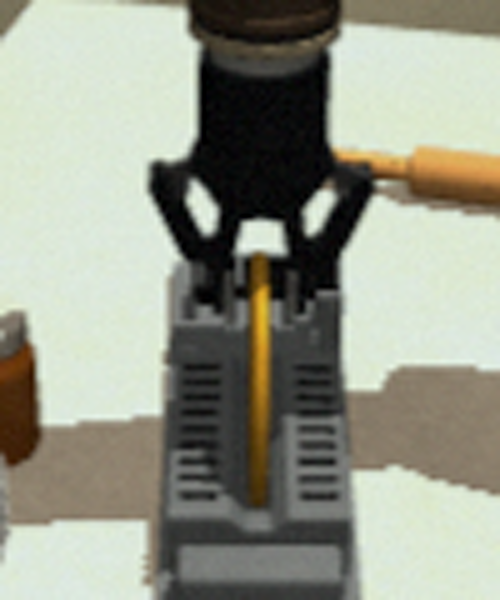

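Emit:
arm_command(
  rows=[
    {"x": 0,"y": 0,"z": -20,"ax": 0,"ay": 0,"az": 0,"fingers": 0.35},
    {"x": 0,"y": 0,"z": -60,"ax": 0,"ay": 0,"az": 0,"fingers": 0.35},
    {"x": 0,"y": 0,"z": -110,"ax": 0,"ay": 0,"az": 0,"fingers": 0.35},
    {"x": 0,"y": 0,"z": -110,"ax": 0,"ay": 0,"az": 0,"fingers": 0.1},
    {"x": 0,"y": 0,"z": -110,"ax": 0,"ay": 0,"az": 0,"fingers": 0},
  ],
)

```text
time_s: 11.35
position: [565.3, -57.8, 247.2]
tcp_rot: [-180.0, -0.0, 102.6]
force: [0.3, -1.1, -0.5]
finger_gap: 0.2
```

Run:
```python
from h import *
np.set_printoptions(precision=1,suppress=True)
s=st()
w=snap("wrist","w10");d=snap("side","d10");c=snap("scene","s10")
crop(d,170,100,300,240,4.5,"pics/d10a.png",1.6)
crop(c,170,120,300,240,4.5,"pics/s10a.png",1.8)
S=np.array([565,-58.5,0]);t=np.radians(12.5);ex=np.array([np.cos(t),np.sin(t),0]);ey=np.array([-ex[1],ex[0],0]);z=np.array([0,0,1.])
a=np.linspace(0,2*np.pi,721)
for n,i in(("side",d),("scene",c),("wrist",w)):
    X=np.vstack([S+[0,0,92]+k*ex+80*(np.cos(a)[:,None]*ey+np.sin(a)[:,None]*z) for k in(-5,5)]);p=proj(i,X);print(n,p.min(0),p.max(0))
```

```text
t 11.35 p [565.3 -57.8 247.2] r [-180.    -0.1  102.5] F [ 0.3 -1.1 -0.5] gap 0.2 q [ 33.6  26.  -47.1  94.1  20.1  68.8  -5.5]
side [249.8 149.8] [254.1 201.2]
scene [225.9 164.6] [262.6 205.7]
wrist [244.2  98. ] [257.6 262.7]
```

View pics/d10a.png

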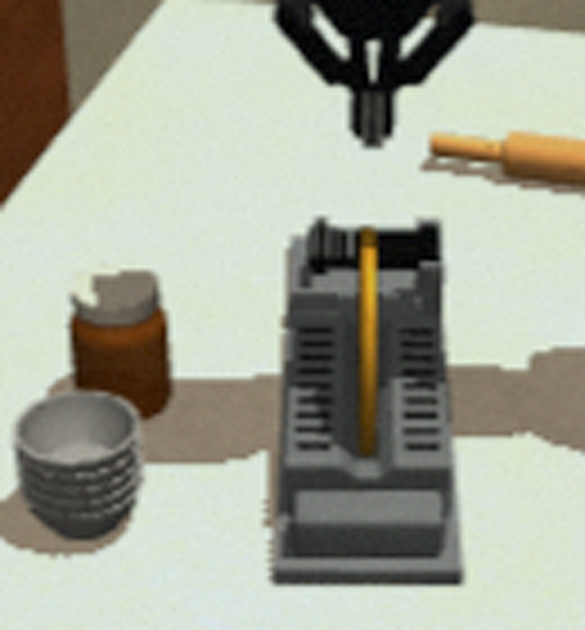

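View pics/s10a.png

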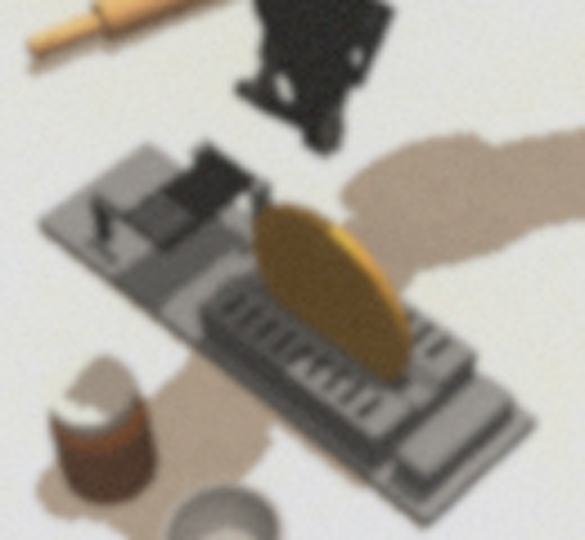

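View pics/w10.png

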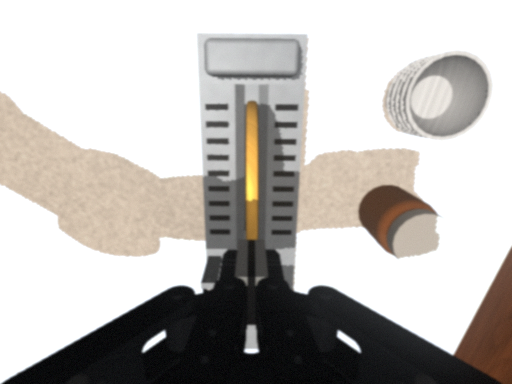

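```bash
cat >> h.py <<'E'
S=np.array([565,-58.5,0]);_t=np.radians(12.5);ex=np.array([np.cos(_t),np.sin(_t),0]);ey=np.array([-ex[1],ex[0],0]);ez=np.array([0,0,1.])
def pad(th,r=80): # point on paddle top at distance r from hinge (at rest x=+30 at r=80)
    hx=30-80; return S+(hx+r*np.cos(th)+4*np.sin(th))*ex-165*ey+(72+4*np.cos(th)-r*np.sin(th))*ez
def padR(th):
    zt=-np.sin(th)*ex-np.cos(th)*ez; y=np.cos(th)*ex-np.sin(th)*ez
    return Ro.from_matrix(np.c_[np.cross(y,zt),y,zt])
E
python3 - <<'E'
from h import *
np.set_printoptions(precision=1,suppress=True)
s=st();R=padR(.2);print(R.as_euler("xyz",degrees=True))
for p in(pad(.2)+40*(-R.as_matrix()[:,2]),pad(.2)):
    print(p,delta(s["position"],s["tcp_rot"],p,R))
c=load("s10");d=load("d10");w=load("w1")
for th in(0,.2): 
  P=np.array([pad(th,r)+k*ey for r,k in((0,26),(0,-26),(95,-26),(95,26),(80,0))])
  for i,(x,y,k) in((c,(170,120,4.5)),(d,(170,100,4.5))): print(th,((proj(i,P)-[x,y]+.5)*k-.5).round(0).tolist())
E
```

```text
t 11.5 p [564.9 -57.8 246.3] r [-179.9   -0.1  102.6] F [ 1.2 -0.1 -0.1] gap -0.2 q [ 33.6  26.1 -47.1  94.1  20.1  68.8  -5.4]
[-168.5    0.   102.5]
[ 637.  -211.5   99.2] (array([-166. ,   37.2,  146.7]), array([11.3, -0.1,  0.1]))
[ 629.2 -213.3   60. ] (array([-166.1,   29.3,  186. ]), array([11.3, -0.1,  0.1]))
0 [[253.0, 184.0], [208.0, 153.0], [120.0, 218.0], [165.0, 251.0], [156.0, 224.0]]
0 [[433.0, 261.0], [430.0, 227.0], [309.0, 227.0], [308.0, 260.0], [328.0, 243.0]]
0.2 [[252.0, 185.0], [207.0, 154.0], [124.0, 234.0], [169.0, 267.0], [160.0, 237.0]]
0.2 [[432.0, 261.0], [429.0, 227.0], [310.0, 248.0], [310.0, 281.0], [329.0, 261.0]]
```

Emit:
arm_command(
  rows=[
    {"x": -50,"y": 15,"z": 0,"ax": 3,"ay": 0,"az": 0,"fingers": 0},
    {"x": -105,"y": 30,"z": 10,"ax": 7,"ay": 0,"az": 0,"fingers": 0},
    {"x": -150,"y": 38,"z": 50,"ax": 11.4,"ay": 0,"az": 0,"fingers": 0},
    {"x": -166,"y": 38,"z": 95,"ax": 11.4,"ay": 0,"az": 0,"fingers": 0},
    {"x": -166,"y": 37.2,"z": 130,"ax": 11.4,"ay": 0,"az": 0,"fingers": 0},
    {"x": -166,"y": 37.2,"z": 146.7,"ax": 11.4,"ay": 0,"az": 0,"fingers": 0},
    {"x": -166,"y": 37.2,"z": 146.7,"ax": 11.4,"ay": 0,"az": 0,"fingers": 0},
    {"x": -166,"y": 37.2,"z": 146.7,"ax": 11.4,"ay": 0,"az": 0,"fingers": 0},
  ],
)

```text
time_s: 12.5
position: [638.9, -211.0, 102.4]
tcp_rot: [-168.7, -0.0, 102.6]
force: [-0.2, -0.7, -0.5]
finger_gap: -0.0
```

Run:
```python
from h import *
s=st();R=padR(.2)
w=snap("wrist","w11");c=snap("scene","s11");d=snap("side","d11")
crop(c,170,120,300,240,4.5,"pics/s11a.png",1.8)
for t in(0,.1,.2): print(delta(s["position"],s["tcp_rot"],pad(t),R))
```

```text
t 12.5 p [ 638.9 -211.   102.4] r [-1.6871e+02 -3.0000e-02  1.0259e+02] F [-0.2 -0.7 -0.5] gap -0.0 q [ 31.8  47.2 -38.   78.1  30.5  76.1   2.5]
(array([-0.2, -3.8, 27.7]), array([ 0.2, -0. ,  0.1]))
(array([-0.2, -2.3, 35.5]), array([ 0.2, -0. ,  0.1]))
(array([-0.2, -1.5, 43.5]), array([ 0.2, -0. ,  0.1]))
```

View pics/w11.png

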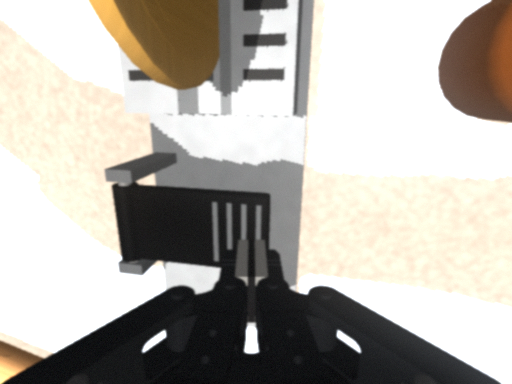

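View pics/s11a.png

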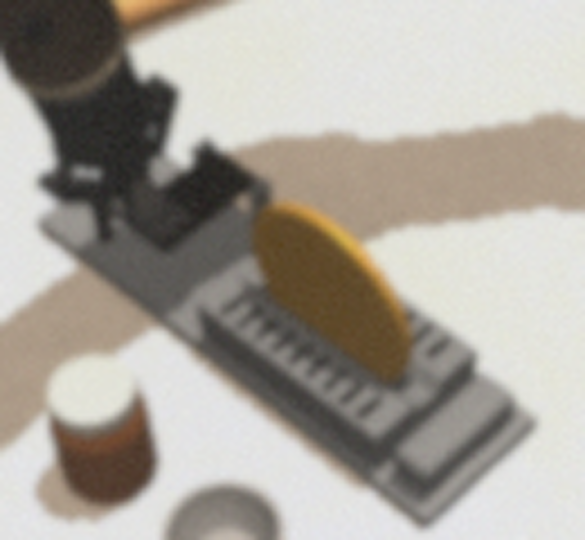

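Emit:
arm_command(
  rows=[
    {"x": 0,"y": -2,"z": 12,"ax": 0,"ay": 0,"az": 0,"fingers": 0},
    {"x": 0,"y": -2,"z": 22,"ax": 0,"ay": 0,"az": 0,"fingers": 0},
    {"x": 0,"y": -2,"z": 22,"ax": 0,"ay": 0,"az": 0,"fingers": 0},
    {"x": 0,"y": -2,"z": 22,"ax": 0,"ay": 0,"az": 0,"fingers": 0},
  ],
)

```text
time_s: 13.15
position: [631.8, -212.6, 79.5]
tcp_rot: [-168.6, -0.1, 102.6]
force: [0.2, 0.3, -0.1]
finger_gap: -0.4
```

Emit:
arm_command(
  rows=[
    {"x": 0,"y": 0,"z": 2,"ax": 0,"ay": 0,"az": 0,"fingers": 0},
    {"x": 0,"y": 0,"z": 4,"ax": 0,"ay": 0,"az": 0,"fingers": 0},
    {"x": 0,"y": 0,"z": 5,"ax": 0,"ay": 0,"az": 0,"fingers": 0},
    {"x": 0,"y": 0,"z": 5,"ax": 0,"ay": 0,"az": 0,"fingers": 0},
  ],
)

```text
time_s: 13.65
position: [631.4, -212.8, 75.0]
tcp_rot: [-168.7, -0.1, 102.6]
force: [2.0, 0.1, 2.0]
finger_gap: -0.2
```

Emit:
arm_command(
  rows=[
    {"x": 0,"y": 0,"z": 2,"ax": 0,"ay": 0,"az": 0,"fingers": 0},
    {"x": 0,"y": 0,"z": 4,"ax": 0,"ay": 0,"az": 0,"fingers": 0},
    {"x": 0,"y": 0,"z": 5,"ax": 0,"ay": 0,"az": 0,"fingers": 0},
    {"x": 0,"y": 0,"z": 5,"ax": 0,"ay": 0,"az": 0,"fingers": 0},
  ],
)

```text
time_s: 14.15
position: [630.0, -213.0, 69.8]
tcp_rot: [-168.6, -0.1, 102.6]
force: [3.1, 1.5, 2.9]
finger_gap: -0.1
```

Emit:
arm_command(
  rows=[
    {"x": 0,"y": 0,"z": 2,"ax": 0,"ay": 0,"az": 0,"fingers": 0},
    {"x": 0,"y": 0,"z": 4,"ax": 0,"ay": 0,"az": 0,"fingers": 0},
    {"x": 0,"y": 0,"z": 6,"ax": 0,"ay": 0,"az": 0,"fingers": 0},
    {"x": 0,"y": 0,"z": 6,"ax": 0,"ay": 0,"az": 0,"fingers": 0},
  ],
)

```text
time_s: 14.65
position: [628.9, -213.3, 63.8]
tcp_rot: [-168.6, -0.1, 102.6]
force: [4.1, 1.3, 3.7]
finger_gap: 0.6
```

Run:
```python
from h import *
s=st();R=padR(.2)
for t in(.1,.2): print(delta(s["position"],s["tcp_rot"],pad(t),R))
```

```text
t 14.65 p [ 628.9 -213.3   63.8] r [-1.6861e+02 -7.0000e-02  1.0257e+02] F [4.1 1.3 3.7] gap 0.6 q [ 32.3  48.8 -37.3  81.2  31.8  72.1   1.4]
(array([-0.1,  0.3, -4.3]), array([ 0.1, -0.1,  0.1]))
(array([-0.1,  1.1,  3.7]), array([ 0.1, -0.1,  0.1]))
```

Emit:
arm_command(
  rows=[
    {"x": 0,"y": 0.5,"z": 2,"ax": 0,"ay": 0,"az": 0,"fingers": 0},
    {"x": 0,"y": 1,"z": 3,"ax": 0,"ay": 0,"az": 0,"fingers": 0},
    {"x": 0,"y": 1,"z": 3.5,"ax": 0,"ay": 0,"az": 0,"fingers": 0},
    {"x": 0,"y": 1,"z": 3.5,"ax": 0,"ay": 0,"az": 0,"fingers": 0},
  ],
)

```text
time_s: 15.15
position: [628.6, -213.4, 60.2]
tcp_rot: [-168.5, -0.1, 102.6]
force: [1.7, 1.4, 5.2]
finger_gap: -0.1
```

Run:
```python
from h import *
s=st();R=padR(.2)
F=[]
w=snap("wrist","w12");c=snap("scene","s12");d=snap("side","d12")
for k in range(3):F.append(st()["force"])
crop(c,170,140,240,200,8,"pics/s12a.png",2.2)
crop(d,215,130,285,190,8,"pics/d12a.png",3)
crop(w,80,120,320,300,3,"pics/w12a.png",2.5)
for t in(.2,): print(delta(s["position"],s["tcp_rot"],pad(t),R))
```

```text
t 15.15 p [ 628.6 -213.4   60.2] r [-1.6853e+02 -7.0000e-02  1.0256e+02] F [1.7 1.4 5.2] gap -0.1 q [ 32.2  49.  -37.2  81.3  31.9  71.8   1.3]
t 15.3 p [ 628.5 -213.3   60.2] r [-1.6853e+02 -7.0000e-02  1.0257e+02] F [1.2 1.2 4.8] gap 0.0 q [ 32.2  49.  -37.2  81.3  31.9  71.8   1.3]
t 15.3 p [ 628.5 -213.3   60.2] r [-1.6853e+02 -7.0000e-02  1.0257e+02] F [1.2 1.2 4.8] gap 0.0 q [ 32.2  49.  -37.2  81.3  31.9  71.8   1.3]
t 15.3 p [ 628.5 -213.3   60.2] r [-1.6853e+02 -7.0000e-02  1.0257e+02] F [1.2 1.2 4.8] gap 0.0 q [ 32.2  49.  -37.2  81.3  31.9  71.8   1.3]
(array([-0. ,  0.7,  0. ]), array([-0. , -0.1,  0.1]))
```

View pics/s12a.png

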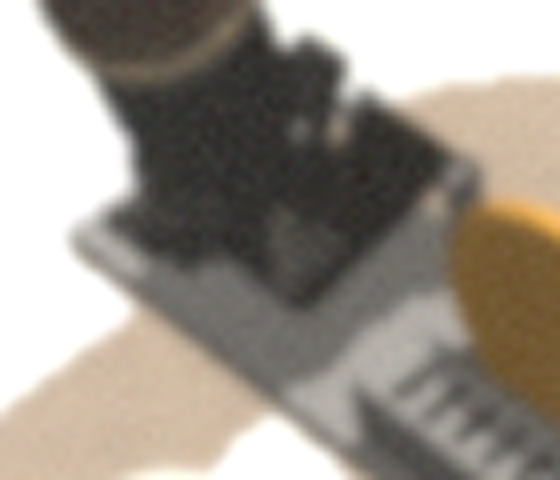

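View pics/d12a.png

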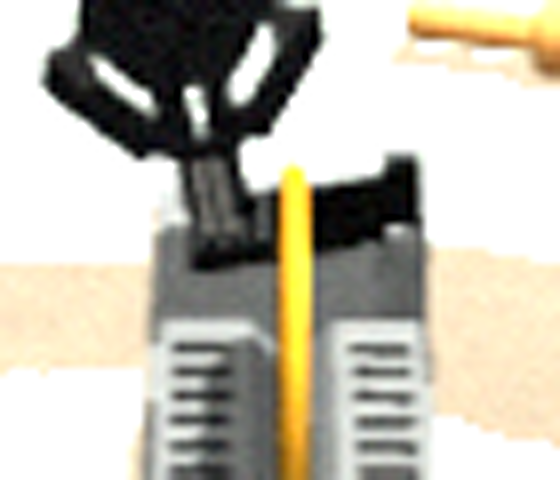

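View pics/w12a.png

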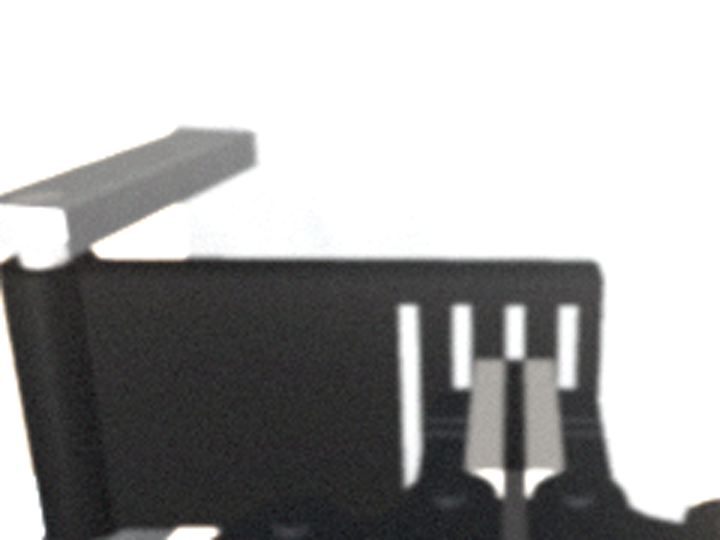

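Run:
```python
from h import *
np.set_printoptions(precision=1,suppress=True)
for n,o,k in(("s12",(170,140),8),("d12",(215,130),8),("w12",(80,120),3)):
    i=load(n)
    for th in(0,.16,.2,.24):
        # top and bottom (8mm thick guess) of corner
        u=np.array([np.sin(th),0,np.cos(th)]);nv=u[0]*ex+u[2]*ez
        P=np.array([pad(th,95)+26*ey,pad(th,95)+26*ey-8*nv,pad(th,0)+26*ey]);print(n,th,((proj(i,P)-o+.5)*k-.5).round(0).tolist())
```

```text
s12 0 [[293.0, 287.0], [296.0, 299.0], [450.0, 168.0]]
s12 0.16 [[299.0, 310.0], [303.0, 320.0], [449.0, 169.0]]
s12 0.2 [[301.0, 314.0], [305.0, 324.0], [449.0, 169.0]]
s12 0.24 [[303.0, 319.0], [308.0, 328.0], [448.0, 170.0]]
d12 0 [[188.0, 223.0], [188.0, 239.0], [410.0, 224.0]]
d12 0.16 [[189.0, 253.0], [193.0, 269.0], [408.0, 224.0]]
d12 0.2 [[191.0, 261.0], [194.0, 276.0], [408.0, 224.0]]
d12 0.24 [[192.0, 268.0], [197.0, 284.0], [407.0, 224.0]]
w12 0 [[604.0, 316.0], [610.0, 296.0], [28.0, 270.0]]
w12 0.16 [[611.0, 279.0], [608.0, 262.0], [31.0, 270.0]]
w12 0.2 [[610.0, 271.0], [605.0, 255.0], [32.0, 270.0]]
w12 0.24 [[608.0, 263.0], [602.0, 248.0], [33.0, 270.0]]
```

Run:
```python
from h import *
np.set_printoptions(precision=1,suppress=True)
a=[];b=[]
for n,l,o,g in(("s10",a,(170,140),2.2),("s12",a,(170,140),2.2),("d10",b,(215,130),3),("d12",b,(215,130),3)):
    i=load(n);f="pics/tmp.png";crop(i,o[0],o[1],o[0]+48,o[1]+45,8,f,g);l.append(cv2.imread(f))
cv2.imwrite("pics/cmp_s.png",np.hstack(a));cv2.imwrite("pics/cmp_d.png",np.hstack(b))
w=load("w11");crop(w,80,140,320,300,3,"pics/w11a.png",2.5)
for th in(0,):
    P=np.array([pad(th,95)+26*ey,pad(th,0)+26*ey]);print(((proj(w,P)-(80,140)+.5)*3-.5))
```

```text
[[571.5 166.5]
 [122.3 138.9]]
```

View pics/cmp_s.png

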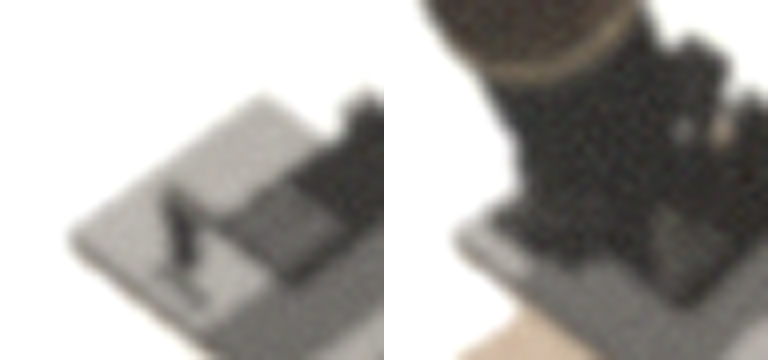

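View pics/cmp_d.png

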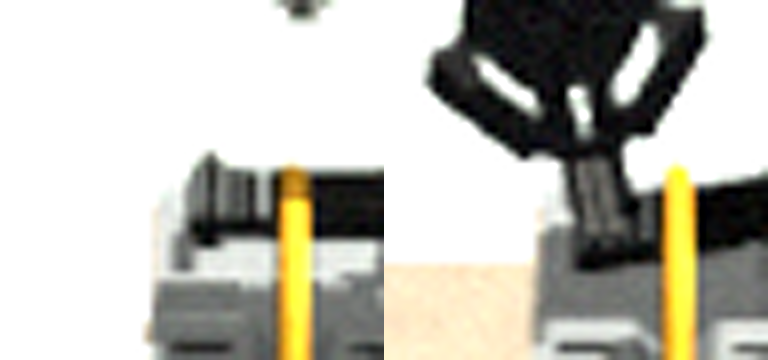

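View pics/w11a.png

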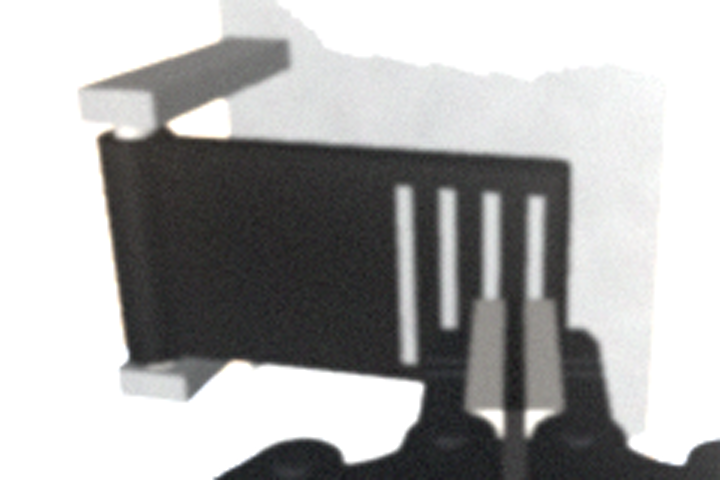

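Emit:
arm_command(
  rows=[
    {"x": 0,"y": 0,"z": 0,"ax": 0,"ay": 0,"az": 0,"fingers": 0},
    {"x": 0,"y": 0,"z": 0,"ax": 0,"ay": 0,"az": 0,"fingers": 0},
    {"x": 0,"y": 0,"z": 0,"ax": 0,"ay": 0,"az": 0,"fingers": 0},
    {"x": 0,"y": 0,"z": 0,"ax": 0,"ay": 0,"az": 0,"fingers": 0},
  ],
)

```text
time_s: 15.8
position: [628.5, -213.4, 60.2]
tcp_rot: [-168.5, -0.1, 102.6]
force: [2.2, 0.8, 5.2]
finger_gap: 0.1
```

Run:
```python
from h import *
snap("scene","s13");snap("side","d13");st()
```

```text
t 15.9 p [ 628.5 -213.3   60.2] r [-1.6853e+02 -7.0000e-02  1.0256e+02] F [2.6 0.6 5.9] gap 0.1 q [ 32.2  49.  -37.2  81.3  31.9  71.8   1.3]
```

View pics/s13.png

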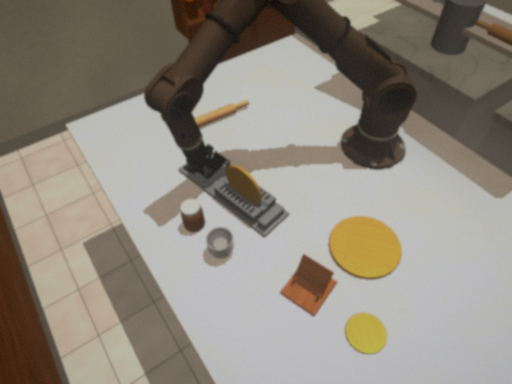

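View pics/d13.png

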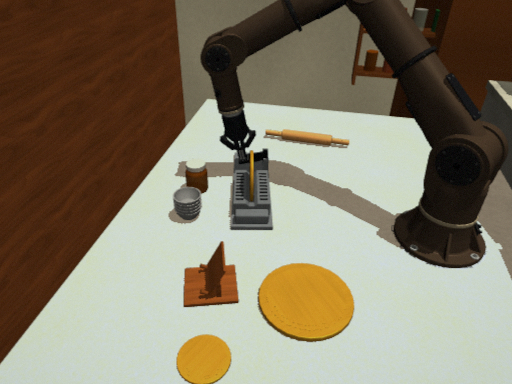

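The lid stands in the slot at about (252,175) in the side view. The fingertips rest on the paddle at about (238,155), and the jar, bowls and rolling pin have not moved.

```bash
python3 -c "
from station import order
print(order.job_done())"
```

```text
the job is handed in; nothing more can be done
None
```

The lid is standing upright in the dryer's slot and released. The job was handed in with the closed fingertips still holding the paddle at about half-way, at about 16 s of the 43 s allowed.

- **Lid:** It met the slot floor with the tool tip at z = 138 mm, where I expected it, with about 13 N of contact force. I backed off slightly before opening the fingers. In the side and scene pictures its top edge was within about 1 pixel of where a fully seated lid would be.
- **Paddle:** The tip was holding steady at z = 60.2 mm against a half-way target of 60.0 mm. The vertical force was 5–6 N, against about 6 N expected half-way. Compared with the pictures at rest, the side and wrist views gave about 0.2 rad. The scene view gave slightly less, about 0.17 rad, which is within its pixel error.
- **Not checked directly:** The gripper hid the pointer, so I could not see the paddle level with it. The half-way position rests on the geometry, force and pictures above.
- **Other items:** The jar, bowls and rolling pin look unmoved in the last pictures.

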